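# Return leftover electronic parts to their stock bins

### The arm

A 6-joint arm with a two-finger parallel gripper is mounted at the origin on the work surface. World frame = base frame: x ahead of the robot, y to its left, z up, the work surface at z = 0. Lengths are in m, angles in rad, forces in N, time in s.
With the tool pointing down it reaches from about 0.3 to 0.75 m from the base axis. Payload 8.5 kg.
Tool frame: the origin (TCP) lies on the centre line of the jaws, within the pads' length; the fingertips stand 22 mm ahead of it and the grasp point (between the pads) lies 3 mm ahead of it (robot.finger_overhang is the z of the fingertips in the tool frame, in m); z points along the fingers, y is the line along which they close (so a half turn about z gives the same grasp; the last joint's range is limited). The gripper opens to 88 mm and grips with 3 to 60 N. Pads are 18 mm wide; open, the fingers measure 123 mm over their backs; the gripper's body (75 mm by 187 mm) begins 45 mm behind the grasp point.
Start: joints at [-1.337, 0.381, 1.297, -0, 1.464, -0.215], TCP at [0.239, -0.496, 0.261] pointing down, gripper open.
Joint ranges: [-3.11, 3.11], [-0.89, 2.33], [0.22, 2.48], [-1.42, 4.56], [0.17, 2.85], [-2.88, 2.88]. Speed limits (rad/s): [2.39, 2.39, 3.14, 3.14, 3.14, 3.14].

### API

Orientations are given as a rotation vector (axis times angle).
In Python, from rig import robot, viewer, workorder gives the robot as it stands.
- The arm moves only by the tool arm_command, never from a script. Its arguments are lists of equal length, an entry for each row: "grip": the finger opening in cm, from 0 to 8.81; "translation": the shift along the tool's x, y, z in cm, a list of three; "twist": the turn about the tool's z in degrees. In form: {"grip": [grip, ...], "translation": [[tx, ty, tz], ...], "twist": [twist, ...]}. A call has 1 to 12 rows; each row shifts and turns the commanded pose from where the row before left it, along the tool's axes as they then stand; what a row does not reach is not made up. A row lasts 1/10 s, in which the tool goes at most 50 mm and 8.59 degrees, less where a joint would pass 70% of its speed; a pose out of reach is approached as far as the arm can. A call with a gripper value outside its range is refused whole. The fingers move at their own pace and stop on an object; "newtons" is the grip in N (left out, the last holds). Time passes only in rows, so rows that do not move let the fingers close. It gives the time, the measured TCP pose, the force, the opening and the grip force at its end, in the units of the state.
- robot.get_obs(): the state, without advancing time (a new reading comes with each control period).
- viewer.get_image(name): name is "scene" or "top"; returns a dict with "color" (384x512x3 uint8, red, green, blue), "fx", "fy", "cx", "cy" (pixels), "distortion" ([k1, k2, p1, p2, k3] as OpenCV has them; the pictures are not rectified), "eye" and "rotation" of the camera in the world. Camera axes: x right, y up, looking along -z (the intrinsics and any distortion apply to the point x, -y, -z); pixel columns grow to the right and rows downward; lengths in m; the calibration is good to about 2 mm. A picture is of the moment at which its call begins. There is no depth.
- workorder.sign_off(): hands the job in; it is judged then, once.
The state is a dict: "t": time; "joint_pos": joint angles; "joint_vel": joint speeds; "tau": joint torques, N m; "position": TCP position; "tool_rot": TCP orientation; "contact_force": force on the tool from outside, world axes, zero at the start; "wrist_torque": the same for the moment, N m; "gripper_width": finger opening in m; "gripper_force": force on a finger pad.
Only numpy, scipy, OpenCV 4.12 (cv2) and the standard library are available. Lean on these libraries where they do the work, as an engineer would, in place of code of your own. Each camera call takes 0.05 s, during which the arm holds its last target. There are 200 camera calls.

### The job

Put the four loose parts on the bench mat (capacitor, heat sink, choke, push-button) back into stock: each goes into the grey bin that already holds its own kind, on the floor of the empty front part of the bin, the same way up as it stands now. Set them down, do not drop them, and leave the red circuit board where it lies.

Things in the scene. Friction and masses are not known exactly. Their poses are not given: they have to be found in the camera images.
- capacitor: loose screw-terminal electrolytic capacitor: upright dark can, 36 across and 55 high, with two small bright terminals standing 6 above its top (61 in all); 85 g or so. Stands on its flat base on the mat; origin: centre of its underside, z up. Sizes in mm. All stand on a mat, top at z = 2 mm.
- heatsink: loose bare aluminium heat sink, fins up: 35 (its x, across the 7 fins) x 50 (its y, along the fins) x 26 high; 70 g or so. Lies on its flat base; origin: centre of its underside, z up. Grip it across x, on the outer faces. Sizes in mm.
- choke: loose toroidal choke: a ring wound with copper wire lying flat, 44 across and 20 high, with a 16 hole and two thin wire ends rising 4 above the top out of the hole; 60 g or so. Origin: centre of its underside, z up. Sizes in mm.
- button: loose metal panel push-button standing face down on its bezel: bezel 28 across and 3.5 high, a brass nut up to 28 across and 10 high (look only), threaded barrel 22 across to 28 high, blue-black contact block 19 across to 37, contact tags to 43; 50 g or so. Origin: centre of the underside of the bezel, z up. Grip the barrel. Sizes in mm.
- bin_capacitor: fixed grey open stock bin with two capacitors (61 high) fixed along its back (x above 18): 140 long (x) x 120 wide (y), walls 45 high, 3 thick, front wall (-x, to the robot, white card) 25. Origin: centre of underside, z up; inner floor 3 above it. Empty front part: x -67 to 15, middle at x -25. Bins differ only in stock; in a row, any order, yaw up to 0.15 rad. Sizes in mm.
- bin_heatsink: fixed grey open stock bin with two heat sinks (26 high) fixed along its back (x above 18): 140 long (x) x 120 wide (y), walls 45 high, 3 thick, front wall (-x, to the robot, white card) 25. Origin: centre of underside, z up; inner floor 3 above it. Empty front part: x -67 to 15, middle at x -25. Bins differ only in stock; in a row, any order, yaw up to 0.15 rad. Sizes in mm.
- bin_choke: fixed grey open stock bin with two copper chokes (20 high) fixed along its back (x above 18): 140 long (x) x 120 wide (y), walls 45 high, 3 thick, front wall (-x, to the robot, white card) 25. Origin: centre of underside, z up; inner floor 3 above it. Empty front part: x -67 to 15, middle at x -25. Bins differ only in stock; in a row, any order, yaw up to 0.15 rad. Sizes in mm.
- bin_button: fixed grey open stock bin with three push-buttons (43 high) fixed along its back (x above 18): 140 long (x) x 120 wide (y), walls 45 high, 3 thick, front wall (-x, to the robot, white card) 25. Origin: centre of underside, z up; inner floor 3 above it. Empty front part: x -67 to 15, middle at x -25. Bins differ only in stock; in a row, any order, yaw up to 0.15 rad. Sizes in mm.
- red_board: half-built red circuit board lying loose on the mat among the parts, 75 (its x) x 53 (its y), 13 high with its connectors, 45 g; origin: centre of its underside, z up. To be left alone. Sizes in mm.
There are look-alikes about, which are no part of the job. Of the things that look like the choke, take the one that is farthest from the robot's base at the start.

How it is judged:
At the end, for the whole second after the job is handed in: Each of the four parts rests, released, on the floor of the bin holding its own kind (its origin 60 mm in front of to 30 mm behind the bin's centre, within 50 mm of its midline, less than 9 mm above the bin's underside), upright within 0.2 rad; the red board is within 15 mm of where it lay (x of capacitor in the frame of bin_capacitor between -0.06 and 0.03 m and y of capacitor in the frame of bin_capacitor between -0.05 and 0.05 m and z of capacitor in the frame of bin_capacitor between -0.003 and 0.009 m and angle between each of capacitor, heatsink, choke, button's own z axis and vertical below 0.2 rad and linear speed of each of capacitor, heatsink, choke, button below 0.02 m/s and angular speed of each of capacitor, heatsink, choke, button below 0.3 rad/s and x of heatsink in the frame of bin_heatsink between -0.06 and 0.03 m and y of heatsink in the frame of bin_heatsink between -0.05 and 0.05 m and z of heatsink in the frame of bin_heatsink between -0.003 and 0.009 m and x of choke in the frame of bin_choke between -0.06 and 0.03 m and y of choke in the frame of bin_choke between -0.05 and 0.05 m and z of choke in the frame of bin_choke between -0.003 and 0.009 m and x of button in the frame of bin_button between -0.06 and 0.03 m and y of button in the frame of bin_button between -0.05 and 0.05 m and z of button in the frame of bin_button between -0.003 and 0.009 m and distance of red_board from where it was at the start of the episode below 0.015 m); the robot touches nothing.
It fails at once if the capacitor falls free faster than 0.8 m/s (a drop of more than about 30 mm) (linear speed of capacitor above 0.8 m/s and contact force between capacitor and the fingers below 0.01 N).
It fails at once if the heat sink falls free faster than 0.8 m/s (a drop of more than about 30 mm) (linear speed of heatsink above 0.8 m/s and contact force between heatsink and the fingers below 0.01 N).
It fails at once if the choke falls free faster than 0.8 m/s (a drop of more than about 30 mm) (linear speed of choke above 0.8 m/s and contact force between choke and the fingers below 0.01 N).
It fails at once if the push-button falls free faster than 0.8 m/s (a drop of more than about 30 mm) (linear speed of button above 0.8 m/s and contact force between button and the fingers below 0.01 N).
It fails at once if the red circuit board is pushed more than 15 mm from where it lay (distance of red_board from where it was at the start of the episode above 0.015 m).
It also fails if it takes over 104 s, if anything falls off the work surface, if the arm or the gripper's body presses on something with over 40 N, if the wrist force passes 120 N, or if a joint passes its speed limit or range.

## Working session

There is one attempt and no reset: what is moved stays moved. The work goes in short steps, Python scripts to look and compute and a tool call to move; the robot and the scene stay as the last step left them, time stands still between calls to the robot, and variables do not carry over. Pictures are saved under pics/ and viewed, at most 14 in all, crops included, and the job is handed in when it is done.

Besides the shell and the picture viewer there is one more tool, called after ">>>" by a JSON object that holds its "method" and its "body", one argument or row to a line. arm_command: Moves the arm, as the interface text tells. Its arguments: {"type":"object","properties":{"grip":{"type":"array"},"translation":{"type":"array"},"twist":{"type":"array"},"newtons":{"type":"number"}},"required":["grip","translation","twist"]}

```bash
mkdir -p pics; cat > h.py <<'E'
import numpy as np, cv2
from rig import robot, viewer, workorder
def snap(name, fn=None):
    im=viewer.get_image(name)
    if fn: cv2.imwrite('pics/'+fn, im['color'][:,:,::-1])
    return im
def KD(im):
    return np.array([[im['fx'],0,im['cx']],[0,im['fy'],im['cy']],[0,0,1.]]), np.array(im['distortion'],float)
def px2w(im,u,v,z):
    K,D=KD(im); p=cv2.undistortPoints(np.array([[[u,v]]],float),K,D)[0,0]
    d=np.array(im['rotation'])@np.array([p[0],-p[1],-1.]); e=np.array(im['eye'])
    return e+d*(z-e[2])/d[2]
def w2px(im,P):
    K,D=KD(im); c=(np.atleast_2d(P)-np.array(im['eye']))@np.array(im['rotation']); c=c*[1,-1,-1]
    return cv2.projectPoints(c.reshape(-1,1,3),np.zeros(3),np.zeros(3),K,D)[0][:,0]
E
python3 - <<'E'
from h import *
for n in('top','scene'):
    im=snap(n,n+'0.png'); print(n,im['eye'],np.round(im['rotation'],3).tolist(),im['fx'],im['distortion'])
    c=cv2.resize(im['color'],(800,600),interpolation=cv2.INTER_CUBIC); cv2.imwrite(f'pics/{n}0x.png',c[:,:,::-1])
o=robot.get_obs(); print(o['position'],o['tool_rot'],o['t'],o['gripper_width'])
E
```

```text
top [ 0.32668316 -0.01397908  0.86305434] [0.094, -0.096, -1.54] 368.23146559432456 [-0.05907836  0.          0.          0.          0.        ]
scene [ 0.90422593 -0.03277074  0.79903364] [0.445, 0.439, 1.497] 389.46438289017476 [-0.04817067  0.          0.          0.          0.        ]
[ 0.23857047 -0.49534721  0.2602407 ] [-3.06168031e+00 -6.98792889e-01 -3.87589767e-06] 0.1 0.08818430173803486
```

View pics/top0x.png

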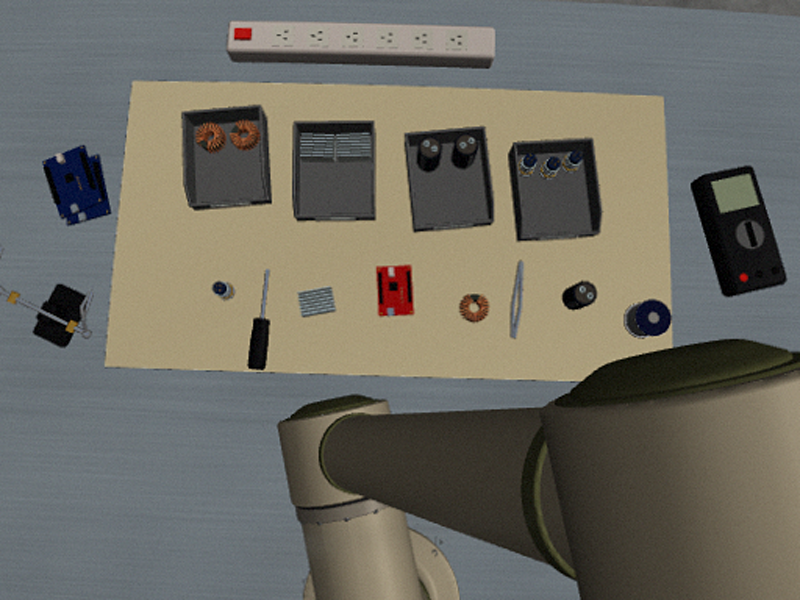

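View pics/scene0x.png

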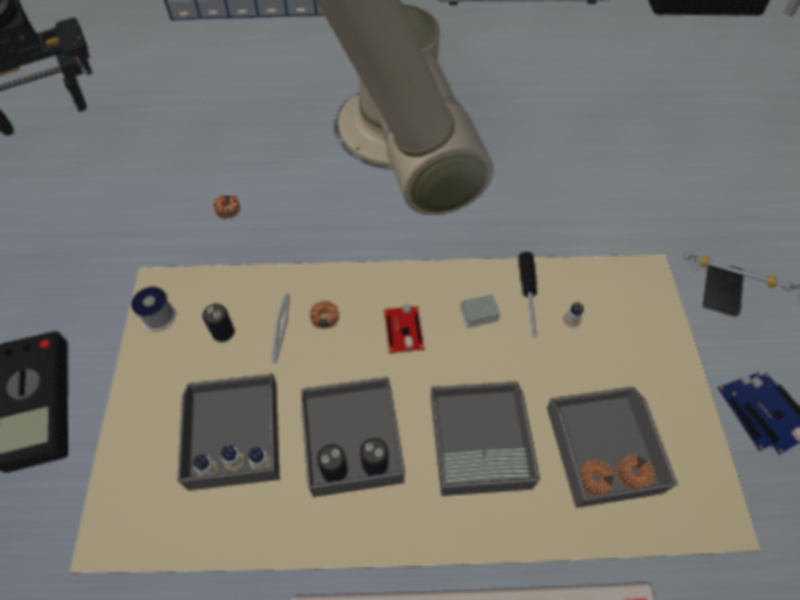

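Two choke look-alikes show. One is on the mat (top 473,308; scene 324,314) and the other is off the mat nearer the base (scene 227,206). The mat one fits because it is farther from the base. I'll measure both and confirm in a crop.

```bash
python3 - <<'E'
s=open('h.py').read()
s=s.replace("    if fn:","    im['rotation']=cv2.Rodrigues(np.array(im['rotation'],float))[0]\n    if fn:")
open('h.py','w').write(s)
from h import *
im=snap('top');sc=snap('scene'); c=im['color']
a=cv2.resize(c[60:160,112:392],None,fx=2.8,fy=2.8,interpolation=cv2.INTER_CUBIC)
b=cv2.resize(c[160:226,130:430],None,fx=2.6,fy=2.6,interpolation=cv2.INTER_CUBIC)
d=sc['color'][110:220,130:230]; d=cv2.resize(d,None,fx=1.28,fy=1.28,interpolation=cv2.INTER_CUBIC)
out=np.zeros((600,800,3),np.uint8); out[:280,:784]=a; out[284:284+b.shape[0],:b.shape[1]]=b; out[458:458+d.shape[0],:d.shape[1]]=d[:142]
cv2.imwrite('pics/crop.png',out[:,:,::-1])
for n,u,v,z in[('choke mat',473,308,.012),('cap',580,294,.055),('cap far',585,290,.057),('hs',317,302,.028),('btn',222,289,.04),('board',395,290,.01),('mat bl',105,367,.002),('mat tr',664,97,.002)]:
    print(n,np.round(px2w(im,u*.64,v*.64,z),3))
for n,u,v,z in[('choke mat',324,314,.012),('choke off',227,206,.01),('cap',213,310,.057),('hs',480,310,.028),('btn',577,307,.045),('board',404,328,.01)]:
    print('s',n,np.round(px2w(sc,u*.64,v*.64,z),3), np.hypot(*px2w(sc,u*.64,v*.64,z)[:2]))
E
```

```text
choke mat [ 0.431 -0.125  0.012]
cap [ 0.45  -0.272  0.055]
cap far [ 0.456 -0.279  0.057]
hs [0.431 0.106 0.028]
btn [0.445 0.244 0.04 ]
board [ 0.455 -0.008  0.01 ]
mat bl [0.326 0.427 0.002]
mat tr [ 0.784 -0.433  0.002]
s choke mat [ 0.431 -0.125  0.012] 0.44882718079094586
s choke off [ 0.21  -0.299  0.01 ] 0.3650188649520095
s cap [ 0.447 -0.28   0.057] 0.5270406305235391
s hs [0.441 0.108 0.028] 0.45353456495530753
s btn [0.45  0.247 0.045] 0.5132133377756917
s board [ 0.458 -0.006  0.01 ] 0.4576573152820001
```

View pics/crop.png

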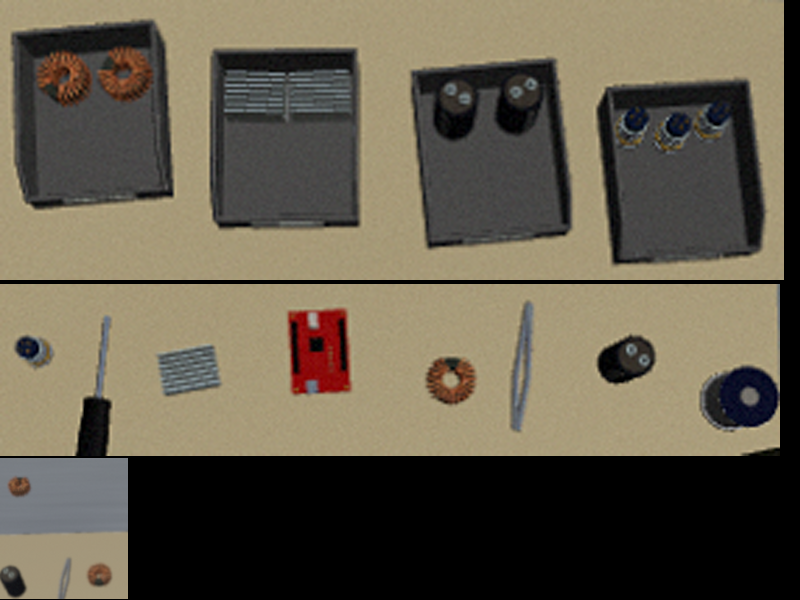

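The crop shows the mat choke at crop (451,380), 0.449 m from the base against 0.365 m for the off-mat one at (19,486), so the mat one is the target. Bins left to right in the top view are choke, heat sink, capacitor, button.

```bash
cat >> h.py <<'E'
def state():
    o=robot.get_obs(); R=cv2.Rodrigues(np.array(o['tool_rot'],float))[0]
    return o,np.array(o['position']),R,np.arctan2(R[1,0],R[0,0])
def go(x,y,z,tooly=None):
    """twist (deg) so that the closing line has world direction `tooly` (rad, mod pi); then shift cm in turned tool axes"""
    o,p,R,yaw=state(); tw=0
    if tooly is not None:
        cur=np.arctan2(R[1,1],R[0,1]); dw=(tooly-cur+np.pi/2)%np.pi-np.pi/2; tw=-np.degrees(dw)
    R2=R@cv2.Rodrigues(np.array([0,0,np.radians(tw)]))[0]
    print('t',round(o['t'],2),'pos',np.round(p,4),'yaw',round(np.degrees(yaw),1),'j',np.round(o['joint_pos'],2),'twist',round(tw,1),'shift',np.round(100*R2.T@(np.array([x,y,z])-p),2))
E
python3 - <<'E'
from h import *
im=snap('top'); sc=snap('scene')
def A(x,y,z): return px2w(im,112+x/2.8,60+y/2.8,z)
def B(x,y,z): return px2w(im,130+x/2.6,160+(y-284)/2.6,z)
bins={'choke':((12,33),(155,21),(33,208),(172,194)),'hs':((213,49),(357,48),(216,226),(358,225)),'cap':((412,70),(555,59),(430,246),(570,232)),'btn':((604,87),(748,80),(614,263),(762,250))}
for n,(bl,br,fl,fr) in bins.items():
    l,r=A(*bl,.047),A(*br,.047); f,g=A(*fl,.002),A(*fr,.002); d=l-r; yaw=np.arctan2(-d[0],d[1]); m=(l+r)/2; mf=(f+g)/2
    df=f-g; ax=np.array([np.cos(yaw),np.sin(yaw),0]); c=(m[:2]+mf[:2])/2; 
    print(n,'w',np.linalg.norm(d).round(3),np.linalg.norm(df).round(3),'len',np.linalg.norm((m-mf)[:2]).round(3),'yaw',yaw.round(3),np.arctan2(-df[0],df[1]).round(3),np.arctan2(*(m-mf)[[1,0]]).round(3),'c',c.round(3),'drop',(c-.025*ax[:2]).round(3))
k=[B(x,y,.028) for x,y in((158,354),(213,346),(220,386),(167,395))]
print('hs',np.mean(k,0).round(3),[np.linalg.norm(k[i]-k[i-1]).round(3) for i in range(4)],np.degrees(np.arctan2(*(k[0]-k[1])[[1,0]])),np.degrees(np.arctan2(*(k[3]-k[2])[[1,0]])))
print('choke',B(451,380,.012)); print('cap',B(637,355,.063)); print('btn',B(30,349,.042))
go(.431,-.125,.12,np.pi/2)
E
```

```text
choke w 0.122 0.121 len 0.139 yaw 0.105 0.126 0.097 c [0.65  0.255] drop [0.625 0.253]
hs w 0.121 0.122 len 0.14 yaw 0.032 0.034 0.023 c [0.633 0.089] drop [0.608 0.088]
cap w 0.12 0.121 len 0.139 yaw 0.114 0.133 0.145 c [ 0.625 -0.085] drop [ 0.6   -0.088]
btn w 0.122 0.13 len 0.138 yaw 0.09 0.121 0.153 c [ 0.614 -0.247] drop [ 0.589 -0.25 ]
hs [0.431 0.106 0.028] [np.float64(0.037), np.float64(0.049), np.float64(0.036), np.float64(0.047)] 99.97693581493294 101.34036555393257
choke [ 0.43124021 -0.12644808  0.012     ]
cap [ 0.45089093 -0.27822971  0.063     ]
btn [0.44432754 0.24412471 0.042     ]
t 0.3 pos [ 0.2386 -0.4955  0.2605] yaw 25.7 j [-1.34  0.38  1.3  -0.    1.46 -0.22] twist 25.7 shift [ 19.24 -37.04  14.07]
```

```bash
python3 -c "
from h import *
go(.449,-.279,.14,np.pi/2+.13)"
```

```text
t 0.3 pos [ 0.2386 -0.4955  0.2605] yaw 25.7 j [-1.34  0.38  1.3  -0.    1.46 -0.22] twist 18.3 shift [ 23.67 -18.73  12.06]
```

>>> {"method": "arm_command", "body": {
  "grip": [8, 8, 8, 8, 8, 8, 8, 8, 8, 8, 8, 6],
  "translation": [
    [0, 0, 0],
    [0, 0, 0],
    [0, 0, 0],
    [2.96, -2.34, 1.5],
    [2.96, -2.34, 1.5],
    [2.96, -2.34, 1.5],
    [2.96, -2.34, 1.5],
    [2.96, -2.34, 1.5],
    [2.96, -2.34, 1.5],
    [2.96, -2.34, 1.5],
    [2.96, -2.34, 1.5],
    [0, 0, 0]
  ],
  "twist": [6.1, 6.1, 6.1, 0, 0, 0, 0, 0, 0, 0, 0, 0],
  "newtons": 25
}}

```text
t: 1.5
position: [0.4508, -0.2759, 0.139]
tool_rot: [-3.131, -0.21, 0.003]
contact_force: [-0.2, -1.6, 0.3]
gripper_width: 0.0739
gripper_force: 0.0
```

```bash
python3 -c "
from h import *
go(.449,-.279,.04,np.pi/2+.13)
im=snap('scene'); c=cv2.resize(im['color'][130:330,60:330],None,fx=2.9,fy=2.9,interpolation=cv2.INTER_CUBIC); cv2.imwrite('pics/a1.png',c[:,:,::-1])
print(w2px(im,[[.449,-.279,.057],[.449,-.279,.002]])*1.0)"
```

```text
t 1.5 pos [ 0.4508 -0.2759  0.139 ] yaw 7.7 j [-0.77  0.47  1.54  0.    1.14  0.66] twist 0.2 shift [-0.2   0.32  9.9 ]
[[136.50399092 199.27480036]
 [142.36917198 211.34145641]]
```

View pics/a1.png

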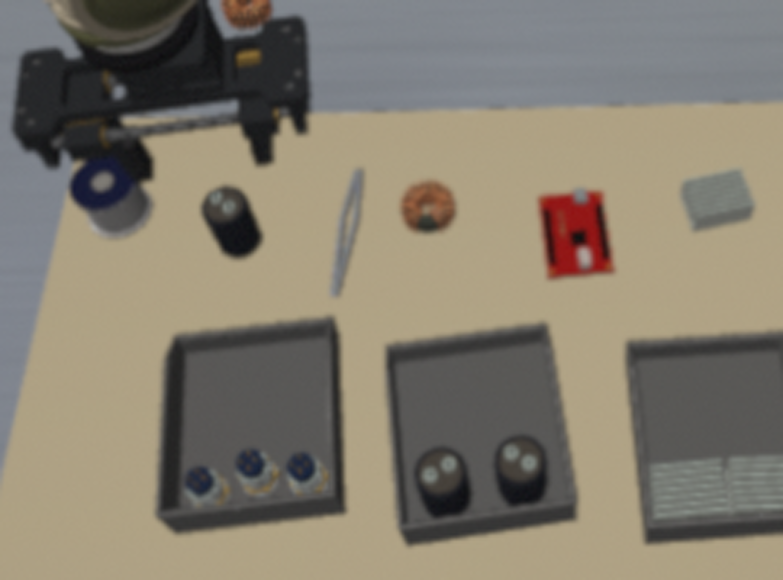

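The picture shows the capacitor top at crop (226,205), the jaws behind and above it, and nothing disturbed. I'll check the tip projection numerically.

```bash
python3 -c "
from h import *
im=snap('scene')
q=lambda x,y:(60+x/2.9,130+y/2.9)
print('captop',px2w(im,*q(226,203),.059),'captop rim',px2w(im,*q(225,207),.057),'base',px2w(im,*q(240,240),.002))
o,p,R,yaw=state(); h=o['gripper_width']/2
for s in(-1,1): print((w2px(im,p+R@[0,s*h,.022])-[60,130])*2.9)
t=snap('top'); cv2.imwrite('pics/t1.png',cv2.resize(t['color'][90:270,150:470],None,fx=2.5,fy=2.5,interpolation=cv2.INTER_CUBIC)[:,:,::-1])
for s in(-1,1): print((w2px(t,p+R@[0,s*h,.022])-[150,90])*2.5)
"
```

```text
captop [ 0.45221503 -0.27488233  0.059     ] captop rim [ 0.45457198 -0.27585269  0.057     ] base [ 0.45285726 -0.27761438  0.002     ]
[[246.18532369 151.53811134]]
[[154.83272071 163.80161493]]
[[546.06102618 239.21130935]]
[[624.03707354 231.22108812]]
```

View pics/t1.png

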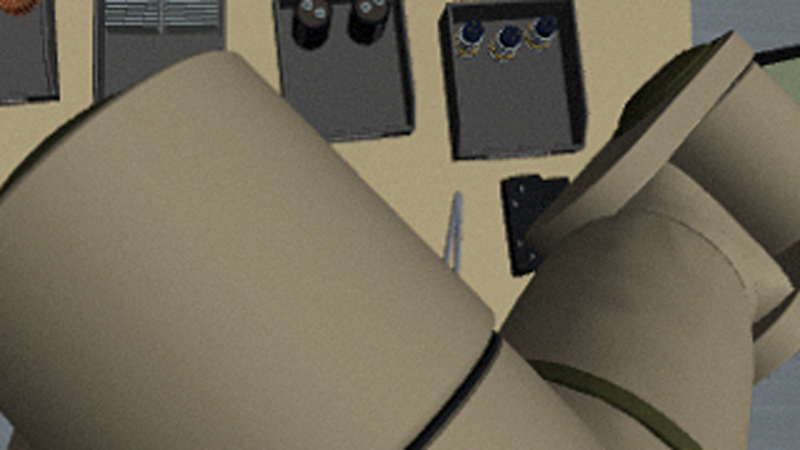

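The arm hides the mat in the top view, so scene is the useful camera. The jaws sit over the capacitor at about (.452, -.277) within 2 mm, so I'll descend and grip.

>>> {"method": "arm_command", "body": {
  "grip": [6, 6, 6, 6, 6, 6, 3, 3, 3, 3, 3, 3],
  "translation": [
    [0.1, 0.1, 2],
    [0, 0, 2],
    [0, 0, 2],
    [0, 0, 2],
    [0, 0, 1.9],
    [0, 0, 0],
    [0, 0, 0],
    [0, 0, 0],
    [0, 0, 0],
    [0, 0, 0],
    [0, 0, 0],
    [0, 0, 0]
  ],
  "twist": [0, 0, 0, 0, 0, 0, 0, 0, 0, 0, 0, 0],
  "newtons": 25
}}

```text
t: 2.85
position: [0.4506, -0.2805, 0.0427]
tool_rot: [3.134, 0.203, 0.001]
contact_force: [-1.8, 1.1, 7.3]
gripper_width: 0.0352
gripper_force: 25.0
```

```bash
python3 -c "
from h import *
go(.600,-.088,.12,np.pi/2+.13)"
```

```text
t 2.85 pos [ 0.4506 -0.2805  0.0427] yaw 7.4 j [-0.78  0.61  1.64 -0.    0.89  0.66] twist -0.0 shift [ 17.31 -17.14  -7.74]
```

>>> {"method": "arm_command", "body": {
  "grip": [3, 3, 3, 3, 3, 3, 3, 3, 3, 3, 3, 3],
  "translation": [
    [0, 0, -1],
    [0, 0, -1.8],
    [0, 0, -2],
    [0, 0, -2],
    [0, 0, -1.5],
    [2.9, -2.86, 0],
    [2.9, -2.86, 0],
    [2.9, -2.86, 0],
    [2.9, -2.86, 0],
    [2.9, -2.86, 0],
    [2.81, -2.84, 0],
    [0, 0, 0]
  ],
  "twist": [0, 0, 0, 0, 0, 0, 0, 0, 0, 0, 0, 0]
}}

```text
t: 4.05
position: [0.6018, -0.0842, 0.1253]
tool_rot: [-3.134, -0.21, -0.002]
contact_force: [0.2, -0.1, 0.4]
gripper_width: 0.0354
gripper_force: 25.0
```

```bash
python3 -c "
from h import *
go(.600,-.088,.045,np.pi/2+.13)
im=snap('scene'); c=cv2.resize(im['color'][110:320,60:330],None,fx=2.8,fy=2.8,interpolation=cv2.INTER_CUBIC); cv2.imwrite('pics/a2.png',c[:,:,::-1])"
```

```text
t 4.05 pos [ 0.6018 -0.0842  0.1253] yaw 7.7 j [-0.33  0.6   1.33  0.    1.21  1.1 ] twist 0.2 shift [-0.24  0.36  8.03]
```

View pics/a2.png

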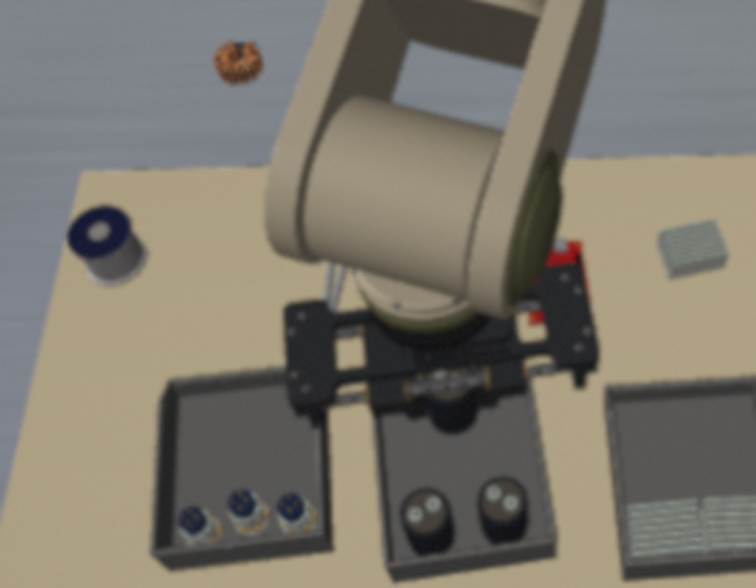

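The capacitor is held over the front part of its bin, and the red board and tweezers are still in place. Lowering to the floor.

>>> {"method": "arm_command", "body": {
  "grip": [3, 3, 3, 3, 3, 3, 3, 3, 3],
  "translation": [
    [-0.2, 0.3, 1.5],
    [0, 0, 2],
    [0, 0, 2],
    [0, 0, 1.2],
    [0, 0, 0.5],
    [0, 0, 0.3],
    [0, 0, 0.2],
    [0, 0, 0],
    [0, 0, 0]
  ],
  "twist": [0, 0, 0, 0, 0, 0, 0, 0, 0]
}}

```text
t: 5.0
position: [0.5986, -0.0912, 0.0483]
tool_rot: [3.135, 0.203, 0.001]
contact_force: [-0.1, 0.1, -1.6]
gripper_width: 0.0355
gripper_force: 25.0
```

>>> {"method": "arm_command", "body": {
  "grip": [3, 3, 3, 3],
  "translation": [
    [0, 0, 0.1],
    [0, 0, 0.1],
    [0, 0, 0.05],
    [0, 0, 0]
  ],
  "twist": [0, 0, 0, 0]
}}

```text
t: 5.4
position: [0.5984, -0.0911, 0.0457]
tool_rot: [3.135, 0.203, 0.001]
contact_force: [-2.3, 0.7, 3.8]
gripper_width: 0.0356
gripper_force: 25.0
```

Contact with the floor (force z went from -1.6 to 3.8 N). Release, rise.

>>> {"method": "arm_command", "body": {
  "grip": [6, 6, 6, 6, 6, 6, 6, 6, 6, 6, 6],
  "translation": [
    [0, 0, 0],
    [0, 0, 0],
    [0, 0, 0],
    [0, 0, 0],
    [0, 0, -1.5],
    [0, 0, -2],
    [0, 0, -2],
    [0, 0, -2],
    [0, 0, -2],
    [0, 0, -0.5],
    [0, 0, 0]
  ],
  "twist": [0, 0, 0, 0, 0, 0, 0, 0, 0, 0, 0]
}}

```text
t: 6.5
position: [0.5985, -0.0912, 0.1455]
tool_rot: [3.135, 0.203, 0.001]
contact_force: [-0.1, -0.6, 0.9]
gripper_width: 0.0597
gripper_force: 0.0
```

```bash
python3 -c "
from h import *
go(.431,-.126,.09,np.pi/2+.11)
im=snap('scene'); c=cv2.resize(im['color'][110:330,60:430],None,fx=2.1,fy=2.1,interpolation=cv2.INTER_CUBIC); cv2.imwrite('pics/a3.png',c[:,:,::-1])"
```

```text
t 6.5 pos [ 0.5985 -0.0912  0.1455] yaw 7.4 j [-0.35  0.58  1.31 -0.    1.25  1.09] twist 1.1 shift [-17.03   1.62   5.53]
```

View pics/a3.png

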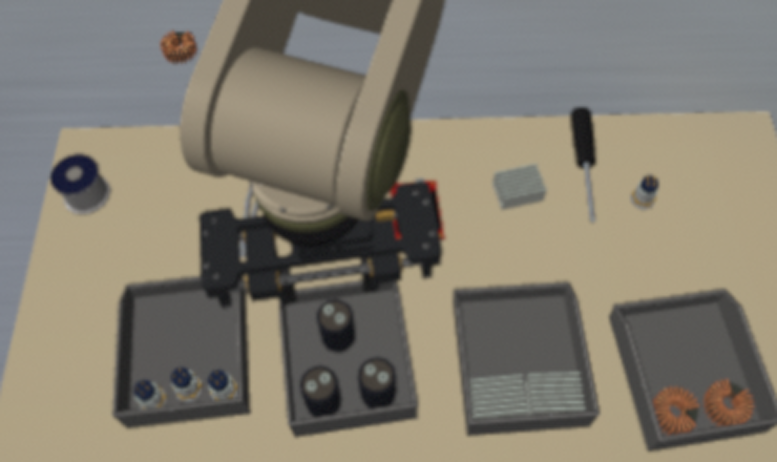

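The capacitor stands upright in its bin at crop (337,322). Next is the choke.

>>> {"method": "arm_command", "body": {
  "grip": [6.4, 6.4, 6.4, 6.4, 6.4, 6.4, 6.4, 6.4, 6.4],
  "translation": [
    [-2.5, 0.2, 0],
    [-2.9, 0.3, 0.5],
    [-2.9, 0.3, 1],
    [-2.9, 0.3, 1],
    [-2.9, 0.3, 1],
    [-1.9, 0.2, 1],
    [-1, 0, 1],
    [0, 0, 0],
    [0, 0, 0]
  ],
  "twist": [1.1, 0, 0, 0, 0, 0, 0, 0, 0]
}}

```text
t: 7.45
position: [0.4315, -0.1262, 0.0899]
tool_rot: [-3.136, -0.173, 0.001]
contact_force: [-0.1, -0.5, -0.7]
gripper_width: 0.0641
gripper_force: 0.0
```

```bash
python3 -c "
from h import *
go(.431,-.126,.025,np.pi/2+.11)"
```

```text
t 7.45 pos [ 0.4315 -0.1262  0.0899] yaw 6.3 j [-0.55  0.43  1.81  0.    0.9   0.91] twist -0.0 shift [-0.04 -0.02  6.49]
```

>>> {"method": "arm_command", "body": {
  "grip": [6.4, 6.4, 6.4, 6.4, 6.4, 3.6, 3.6, 3.6, 3.6, 3.6, 3.6],
  "translation": [
    [0, 0, 1.5],
    [0, 0, 2],
    [0, 0, 2],
    [0, 0, 1],
    [0, 0, 0],
    [0, 0, 0],
    [0, 0, 0],
    [0, 0, 0],
    [0, 0, 0],
    [0, 0, 0],
    [0, 0, 0]
  ],
  "twist": [0, 0, 0, 0, 0, 0, 0, 0, 0, 0, 0],
  "newtons": 25
}}

```text
t: 8.55
position: [0.4315, -0.1262, 0.0254]
tool_rot: [3.137, 0.173, 0.001]
contact_force: [1.0, 2.2, 2.7]
gripper_width: 0.0431
gripper_force: 25.0
```

>>> {"method": "arm_command", "body": {
  "grip": [3.6, 3.6, 3.6, 3.6, 3.6, 3.6, 3.6],
  "translation": [
    [0, 0, -1],
    [0, 0, -1.8],
    [0, 0, -2],
    [0, 0, -2],
    [0, 0, -2],
    [0, 0, -1.2],
    [0, 0, 0]
  ],
  "twist": [0, 0, 0, 0, 0, 0, 0]
}}

```text
t: 9.25
position: [0.4315, -0.1264, 0.1269]
tool_rot: [3.135, 0.173, 0.004]
contact_force: [0.3, -0.1, -0.6]
gripper_width: 0.0434
gripper_force: 25.0
```

```bash
python3 -c "
from h import *
go(.625,.253,.125,np.pi/2+.11)
im=snap('scene'); c=cv2.resize(im['color'][110:330,60:430],None,fx=2.1,fy=2.1,interpolation=cv2.INTER_CUBIC); cv2.imwrite('pics/a4.png',c[:,:,::-1])"
```

```text
t 9.25 pos [ 0.4315 -0.1264  0.1269] yaw 6.3 j [-0.55  0.37  1.77 -0.    1.    0.91] twist 0.0 shift [ 23.39 -35.59   0.18]
```

View pics/a4.png

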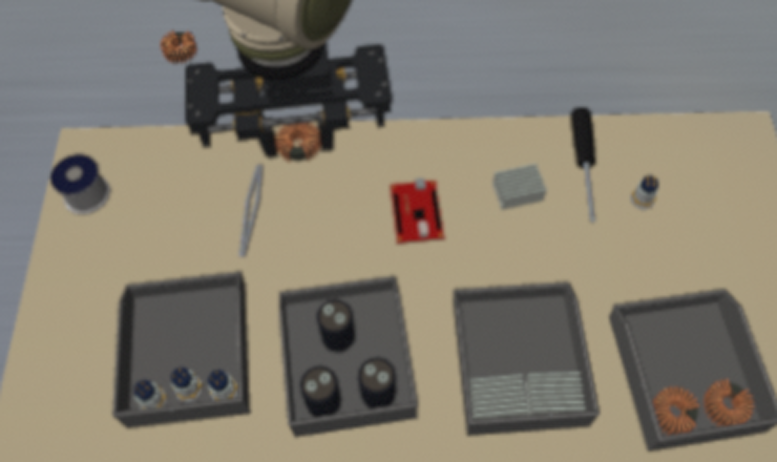

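The choke is held at crop (297,140), with the board and the rest undisturbed. Moving to its bin.

>>> {"method": "arm_command", "body": {
  "grip": [3.6, 3.6, 3.6, 3.6, 3.6, 3.6, 3.6, 3.6, 3.6, 3.6, 3.6, 3.6],
  "translation": [
    [1.2, -1.8, 0],
    [2, -3.1, 0],
    [2.3, -3.5, 0],
    [2.3, -3.5, 0],
    [2.3, -3.5, 0],
    [2.3, -3.5, 0],
    [2.3, -3.5, 0],
    [2.3, -3.5, 0],
    [2.3, -3.5, 0],
    [2.3, -3.5, 0],
    [1.8, -2.7, 0.2],
    [0, 0, 0]
  ],
  "twist": [0, 0, 0, 0, 0, 0, 0, 0, 0, 0, 0, 0]
}}

```text
t: 10.5
position: [0.6248, 0.2565, 0.1211]
tool_rot: [-3.136, -0.178, 0.003]
contact_force: [-0.6, -0.1, -1.6]
gripper_width: 0.0436
gripper_force: 25.0
```

```bash
python3 -c "
from h import *
go(.625,.253,.0285,np.pi/2+.11)"
```

```text
t 10.5 pos [0.6248 0.2565 0.1211] yaw 6.5 j [0.21 0.71 1.11 0.   1.32 1.67] twist 0.2 shift [0.   0.36 9.26]
```

>>> {"method": "arm_command", "body": {
  "grip": [3.6, 3.6, 3.6, 3.6, 3.6, 3.6, 3.6, 3.6, 3.6],
  "translation": [
    [0, 0.1, 1.5],
    [0, 0, 2],
    [0, 0, 2],
    [0, 0, 1.8],
    [0, 0, 1],
    [0, 0, 0.4],
    [0, 0, 0.2],
    [0, 0, 0],
    [0, 0, 0]
  ],
  "twist": [0, 0, 0, 0, 0, 0, 0, 0, 0]
}}

```text
t: 11.4
position: [0.6251, 0.2524, 0.035]
tool_rot: [-3.137, -0.173, -0.002]
contact_force: [0.3, -0.0, -0.1]
gripper_width: 0.0435
gripper_force: 25.0
```

>>> {"method": "arm_command", "body": {
  "grip": [3.6, 3.6, 3.6, 3.6, 3.6, 3.6, 3.6],
  "translation": [
    [0, 0, 0.2],
    [0, 0, 0.1],
    [0, 0, 0.1],
    [0, 0, 0.1],
    [0, 0, 0.1],
    [0, 0, 0.05],
    [0, 0, 0]
  ],
  "twist": [0, 0, 0, 0, 0, 0, 0]
}}

```text
t: 12.1
position: [0.6248, 0.2524, 0.0285]
tool_rot: [3.137, 0.173, 0.0]
contact_force: [-2.3, -0.9, 4.8]
gripper_width: 0.0431
gripper_force: 25.0
```

Touching the floor. Release and rise.

>>> {"method": "arm_command", "body": {
  "grip": [5.8, 5.8, 5.8, 5.8, 5.8, 5.8, 5.8, 5.8, 5.8, 5.8, 5.8],
  "translation": [
    [0, 0, 0],
    [0, 0, 0],
    [0, 0, 0],
    [0, 0, 0],
    [0, 0, -1.5],
    [0, 0, -2],
    [0, 0, -2],
    [0, 0, -2],
    [0, 0, -2],
    [0, 0, -0.7],
    [0, 0, 0]
  ],
  "twist": [0, 0, 0, 0, 0, 0, 0, 0, 0, 0, 0]
}}

```text
t: 13.2
position: [0.6251, 0.2525, 0.1313]
tool_rot: [-3.136, -0.173, -0.004]
contact_force: [1.7, -1.1, -0.4]
gripper_width: 0.0578
gripper_force: 0.0
```

```bash
python3 -c "
from h import *
go(.446,.245,.09,np.pi/2+.13)
im=snap('scene'); c=cv2.resize(im['color'][180:330,270:440],None,fx=4,fy=4,interpolation=cv2.INTER_CUBIC); cv2.imwrite('pics/a5.png',c[:,:,::-1])
print((w2px(im,[[.447,.245,.030],[.447,.245,.045],[.447,.245,.002]])-[270,180])*4)"
```

```text
t 13.2 pos [0.6251 0.2525 0.1313] yaw 6.3 j [ 0.21  0.7   1.11 -0.    1.33  1.67] twist -1.1 shift [-17.87  -1.58   4.08]
[[386.71830857  75.07852875]
 [393.19352874  61.46054344]
 [375.09352699  99.5033294 ]]
```

View pics/a5.png

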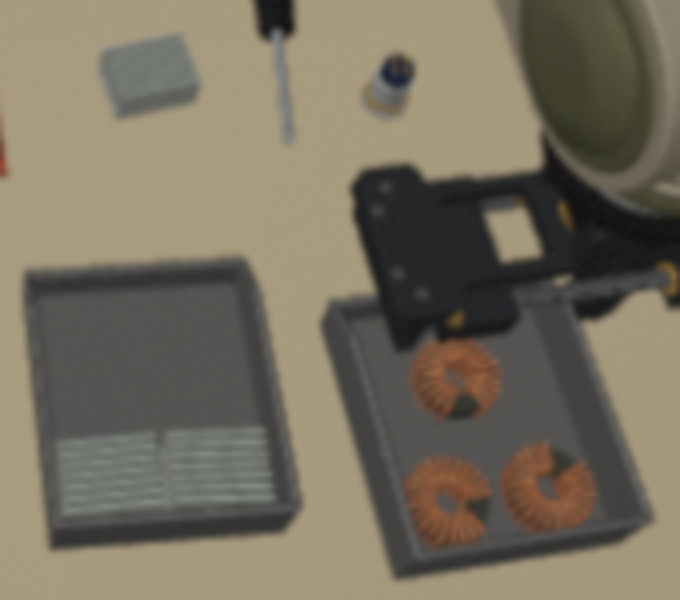

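The choke lies flat in its bin at crop (456,378). The button's block top is at (399,70) and its bezel at (384,102). Refining its position.

```bash
python3 -c "
from h import *
im=snap('scene');q=lambda x,y:(270+x/4,180+y/4)
print(px2w(im,*q(399,69),.041),px2w(im,*q(383,103),.004),px2w(im,*q(392,88),.022))
go(.446,.249,.09,np.pi/2+.12)"
```

```text
[0.4497157  0.24885854 0.041     ] [0.45067515 0.24857297 0.004     ] [0.45107629 0.24934187 0.022     ]
t 13.3 pos [0.6244 0.2523 0.1291] yaw 6.3 j [0.21 0.7  1.11 0.   1.33 1.67] twist -0.6 shift [-17.75  -1.81   3.93]
```

>>> {"method": "arm_command", "body": {
  "grip": [5, 5, 5, 5, 5, 5, 5, 5, 5],
  "translation": [
    [-2, -0.2, 0],
    [-3, -0.3, 0.5],
    [-3, -0.3, 0.7],
    [-3, -0.3, 0.7],
    [-3, -0.3, 0.7],
    [-2.2, -0.2, 0.7],
    [-1.3, 0, 0.6],
    [0, 0, 0],
    [0, 0, 0]
  ],
  "twist": [0, 0, 0, 0, 0, 0, 0, 0, 0]
}}

```text
t: 14.2
position: [0.4495, 0.2491, 0.0905]
tool_rot: [3.137, 0.173, -0.0]
contact_force: [0.5, -0.8, 0.3]
gripper_width: 0.0503
gripper_force: 0.0
```

```bash
python3 -c "
from h import *
go(.448,.2465,.03,np.pi/2+.12)"
```

```text
t 14.2 pos [0.4495 0.2491 0.0905] yaw 6.3 j [ 0.28  0.51  1.64 -0.    0.99  1.74] twist -0.6 shift [-0.18  0.24  6.05]
```

>>> {"method": "arm_command", "body": {
  "grip": [5, 5, 5, 5, 5, 1.5, 1.5, 1.5, 1.5, 1.5, 1.5, 1.5],
  "translation": [
    [-0.1, 0.2, 1.3],
    [0, 0, 2],
    [0, 0, 1.8],
    [0, 0, 0.9],
    [0, 0, 0],
    [0, 0, 0],
    [0, 0, 0],
    [0, 0, 0],
    [0, 0, 0],
    [0, 0, 0],
    [0, 0, 0],
    [0, 0, 0]
  ],
  "twist": [0, 0, 0, 0, 0, 0, 0, 0, 0, 0, 0, 0],
  "newtons": 20
}}

```text
t: 15.4
position: [0.4486, 0.2471, 0.0313]
tool_rot: [-3.137, -0.173, -0.002]
contact_force: [0.2, 1.3, 6.7]
gripper_width: 0.0214
gripper_force: 20.0
```

>>> {"method": "arm_command", "body": {
  "grip": [1.5, 1.5, 1.5, 1.5, 1.5, 1.5, 1.5],
  "translation": [
    [0, 0, -1],
    [0, 0, -1.8],
    [0, 0, -2],
    [0, 0, -2],
    [0, 0, -2],
    [0, 0, -1.7],
    [0, 0, 0]
  ],
  "twist": [0, 0, 0, 0, 0, 0, 0]
}}

```text
t: 16.1
position: [0.449, 0.2472, 0.1379]
tool_rot: [-3.136, -0.173, -0.006]
contact_force: [-1.0, -0.5, -0.9]
gripper_width: 0.0212
gripper_force: 20.0
```

```bash
python3 -c "
from h import *
go(.589,-.250,.135,np.pi/2+.12)
im=snap('scene'); c=cv2.resize(im['color'][110:330,60:430],None,fx=2.1,fy=2.1,interpolation=cv2.INTER_CUBIC); cv2.imwrite('pics/a6.png',c[:,:,::-1])"
```

```text
t 16.1 pos [0.449  0.2472 0.1379] yaw 6.3 j [ 0.27  0.44  1.59 -0.    1.1   1.73] twist -0.6 shift [ 7.95 51.03  0.3 ]
```

View pics/a6.png

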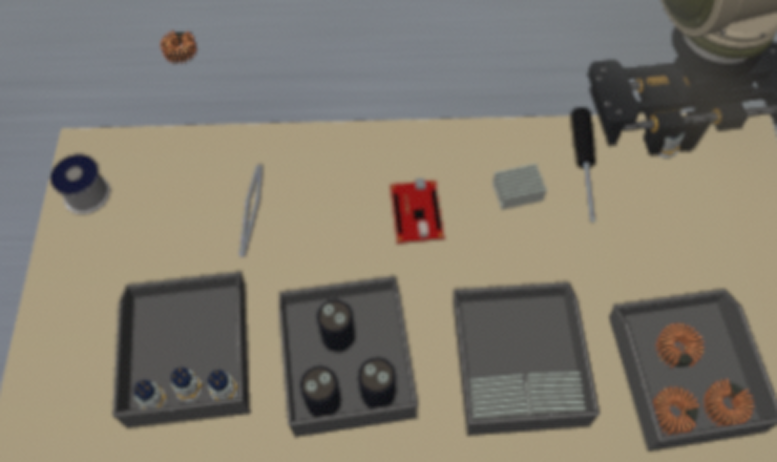

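The button is held at crop (672,145) and the gripper width of 21.2 mm matches the barrel. Carrying it to its bin.

>>> {"method": "arm_command", "body": {
  "grip": [1.5, 1.5, 1.5, 1.5, 1.5, 1.5, 1.5, 1.5, 1.5, 1.5, 1.5, 1.5],
  "translation": [
    [0, 2, 0],
    [0.5, 3.5, 0],
    [0.8, 4.7, 0],
    [0.8, 4.7, 0],
    [0.8, 4.7, 0],
    [0.8, 4.7, 0],
    [0.8, 4.7, 0],
    [0.8, 4.7, 0],
    [0.8, 4.7, 0],
    [0.8, 4.7, 0],
    [0.6, 4.5, 0],
    [0.4, 3.4, 0]
  ],
  "twist": [0, 0, 0, 0, 0, 0, 0, 0, 0, 0, 0, 0]
}}

```text
t: 17.35
position: [0.5827, -0.2538, 0.1341]
tool_rot: [-3.136, -0.171, 0.003]
contact_force: [-0.2, 1.0, -0.8]
gripper_width: 0.0217
gripper_force: 20.0
```

>>> {"method": "arm_command", "body": {
  "grip": [1.5, 1.5],
  "translation": [
    [0, 0, 0],
    [0, 0, 0]
  ],
  "twist": [-0.6, 0]
}}

```text
t: 17.55
position: [0.5823, -0.2512, 0.1342]
tool_rot: [-3.134, -0.188, 0.003]
contact_force: [-0.5, -0.5, -0.4]
gripper_width: 0.0212
gripper_force: 20.0
```

```bash
python3 -c "
from h import *
go(.589,-.250,.0343,np.pi/2+.12)"
```

```text
t 17.55 pos [ 0.5823 -0.2512  0.1342] yaw 6.9 j [-0.59  0.63  1.23  0.    1.28  0.86] twist -0.0 shift [ 0.7  -0.02  9.99]
```

>>> {"method": "arm_command", "body": {
  "grip": [1.5, 1.5, 1.5, 1.5, 1.5, 1.5, 1.5, 1.5, 1.5],
  "translation": [
    [0.5, 0, 1.5],
    [0, 0, 2],
    [0, 0, 2],
    [0, 0, 2],
    [0, 0, 1.2],
    [0, 0, 0.5],
    [0, 0, 0.3],
    [0, 0, 0],
    [0, 0, 0]
  ],
  "twist": [0, 0, 0, 0, 0, 0, 0, 0, 0]
}}

```text
t: 18.45
position: [0.5882, -0.2508, 0.0415]
tool_rot: [3.135, 0.189, 0.002]
contact_force: [0.2, -0.6, -0.2]
gripper_width: 0.0216
gripper_force: 20.0
```

>>> {"method": "arm_command", "body": {
  "grip": [1.5, 1.5, 1.5],
  "translation": [
    [0, 0, 0.1],
    [0, 0, 0.1],
    [0, 0, 0]
  ],
  "twist": [0, 0, 0]
}}

```text
t: 18.75
position: [0.5878, -0.2507, 0.0388]
tool_rot: [-3.136, -0.189, -0.0]
contact_force: [-0.2, 0.0, 0.0]
gripper_width: 0.0213
gripper_force: 20.0
```

>>> {"method": "arm_command", "body": {
  "grip": [1.5, 1.5, 1.5, 1.5, 1.5, 1.5],
  "translation": [
    [0, 0, 0.1],
    [0, 0, 0.1],
    [0, 0, 0.1],
    [0, 0, 0.1],
    [0, 0, 0.05],
    [0, 0, 0]
  ],
  "twist": [0, 0, 0, 0, 0, 0]
}}

```text
t: 19.35
position: [0.5878, -0.2506, 0.0343]
tool_rot: [-3.136, -0.189, 0.0]
contact_force: [-0.9, 0.4, 1.9]
gripper_width: 0.0214
gripper_force: 20.0
```

>>> {"method": "arm_command", "body": {
  "grip": [5, 5, 5, 5, 5, 5, 5, 5, 5, 5, 5],
  "translation": [
    [0, 0, 0],
    [0, 0, 0],
    [0, 0, 0],
    [0, 0, 0],
    [0, 0, -1.5],
    [0, 0, -2],
    [0, 0, -2],
    [0, 0, -2],
    [0, 0, -2],
    [0, 0, -1],
    [0, 0, 0]
  ],
  "twist": [0, 0, 0, 0, 0, 0, 0, 0, 0, 0, 0]
}}

```text
t: 20.45
position: [0.5883, -0.2509, 0.1404]
tool_rot: [3.134, 0.189, 0.003]
contact_force: [0.2, -0.3, -0.2]
gripper_width: 0.0499
gripper_force: 0.0
```

```bash
python3 -c "
from h import *
go(.433,.107,.1,np.radians(10.5))
im=snap('scene'); c=cv2.resize(im['color'][140:330,60:350],None,fx=2.7,fy=2.7,interpolation=cv2.INTER_CUBIC); cv2.imwrite('pics/a7.png',c[:,:,::-1])"
```

```text
t 20.45 pos [ 0.5883 -0.2509  0.1404] yaw 6.9 j [-0.59  0.63  1.21 -0.    1.29  0.86] twist 86.4 shift [-38.02   8.75   3.96]
```

View pics/a7.png

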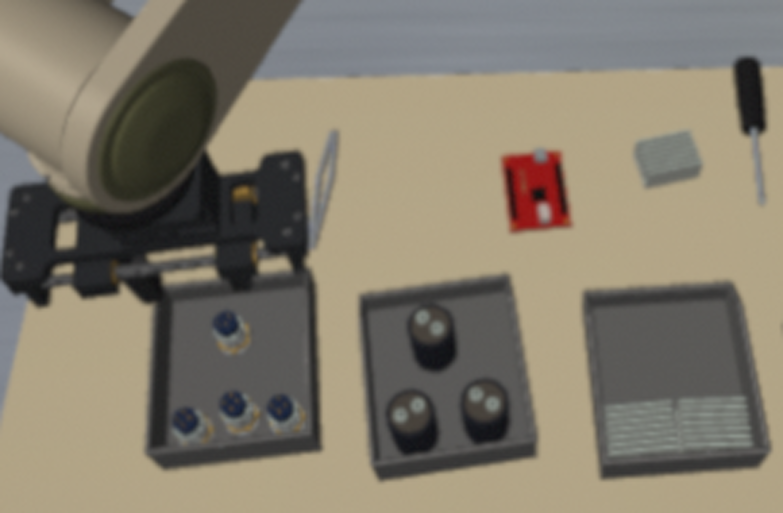

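The button stands upright in its bin at crop (231,332). The heat-sink top face is centred near (667,154). Turning the jaws -93.6°, because +86.4° would exceed the last joint's range.

>>> {"method": "arm_command", "body": {
  "grip": [5.5, 5.5, 5.5, 5.5, 5.5, 5.5, 5.5, 5.5, 5.5, 5.5, 5.5, 5.5],
  "translation": [
    [0, 0, 0],
    [0, 0, 0],
    [0, 0, 0],
    [0, 0, 0],
    [0, 0, 0],
    [0, 0, 0],
    [0, 0, 0],
    [0, 0, 0],
    [0, 0, 0],
    [0, 0, 0],
    [0, 0, 0],
    [0, 0, 0]
  ],
  "twist": [-8.5, -8.5, -8.5, -8.5, -8.5, -8.5, -8.5, -8.5, -8.5, -8.5, -8.6, 0]
}}

```text
t: 21.7
position: [0.5875, -0.2504, 0.1378]
tool_rot: [-2.006, -2.415, 0.0]
contact_force: [-0.3, 0.2, -0.3]
gripper_width: 0.0549
gripper_force: 0.0
```

```bash
python3 -c "
from h import *
go(.434,.107,.1,np.radians(10.5))
im=snap('scene'); q=lambda x,y:(60+x/2.7,140+y/2.7)
k=[px2w(im,*q(*c),.028) for c in((634,148),(689,132),(701,160),(648,176))]
print(np.mean(k,0),[np.linalg.norm(k[i]-k[i-1]).round(3) for i in range(4)])"
```

```text
t 21.7 pos [ 0.5875 -0.2504  0.1378] yaw 100.6 j [-0.59  0.64  1.21 -0.    1.29 -0.77] twist 0.1 shift [37.94 -8.57  3.86]
[0.43677441 0.10849329 0.028     ] [np.float64(0.03), np.float64(0.052), np.float64(0.03), np.float64(0.049)]
```

>>> {"method": "arm_command", "body": {
  "grip": [5.5, 5.5, 5.5, 5.5, 5.5, 5.5, 5.5, 5.5, 5.5, 5.5, 5.5, 5.5],
  "translation": [
    [2, -0.4, 0],
    [3.5, -0.8, 0],
    [4, -0.9, 0],
    [4, -0.9, 0],
    [4, -0.9, 0],
    [4, -0.9, 0],
    [4, -0.9, 0],
    [4, -0.9, 0],
    [4, -0.9, 1],
    [3, -0.7, 1.5],
    [1.4, -0.4, 1.4],
    [0, 0, 0]
  ],
  "twist": [0, 0, 0, 0, 0, 0, 0, 0, 0, 0, 0, 0]
}}

```text
t: 22.95
position: [0.4324, 0.1076, 0.0989]
tool_rot: [-2.008, -2.412, 0.004]
contact_force: [-0.2, 0.2, 0.5]
gripper_width: 0.0548
gripper_force: 0.0
```

>>> {"method": "arm_command", "body": {
  "grip": [5.5],
  "translation": [
    [0, 0, 0]
  ],
  "twist": [0]
}}

```text
t: 23.05
position: [0.4346, 0.106, 0.1003]
tool_rot: [2.011, 2.414, -0.0]
contact_force: [0.4, 0.5, 0.7]
gripper_width: 0.0549
gripper_force: 0.0
```

```bash
python3 -c "
from h import *
go(.434,.107,.028,np.radians(10.5))"
```

```text
t 23.05 pos [0.4346 0.106  0.1003] yaw 100.4 j [-0.03  0.41  1.81 -0.    0.92 -0.21] twist -0.1 shift [ 0.11 -0.04  7.23]
```

>>> {"method": "arm_command", "body": {
  "grip": [5.5, 5.5, 5.5, 5.5, 5.5, 5.5, 3, 3, 3, 3, 3, 3],
  "translation": [
    [0.1, 0, 1.5],
    [0, 0, 2],
    [0, 0, 2],
    [0, 0, 1.2],
    [0, 0, 0.5],
    [0, 0, 0],
    [0, 0, 0],
    [0, 0, 0],
    [0, 0, 0],
    [0, 0, 0],
    [0, 0, 0],
    [0, 0, 0]
  ],
  "twist": [0, 0, 0, 0, 0, 0, 0, 0, 0, 0, 0, 0],
  "newtons": 25
}}

```text
t: 24.25
position: [0.4342, 0.1072, 0.0288]
tool_rot: [2.008, 2.415, 0.001]
contact_force: [-1.5, -0.9, 6.5]
gripper_width: 0.035
gripper_force: 25.0
```

>>> {"method": "arm_command", "body": {
  "grip": [3, 3, 3, 3, 3, 3, 3],
  "translation": [
    [0, 0, -1],
    [0, 0, -1.8],
    [0, 0, -2],
    [0, 0, -2],
    [0, 0, -2],
    [0, 0, -1.2],
    [0, 0, 0]
  ],
  "twist": [0, 0, 0, 0, 0, 0, 0]
}}

```text
t: 24.95
position: [0.4345, 0.1074, 0.13]
tool_rot: [2.007, 2.414, 0.004]
contact_force: [0.5, 0.1, -1.3]
gripper_width: 0.0346
gripper_force: 25.0
```

```bash
python3 -c "
from h import *
go(.608,.088,.13,np.radians(91.7))
im=snap('scene'); c=cv2.resize(im['color'][110:330,60:430],None,fx=2.1,fy=2.1,interpolation=cv2.INTER_CUBIC); cv2.imwrite('pics/a8.png',c[:,:,::-1])"
```

```text
t 24.95 pos [0.4345 0.1074 0.13  ] yaw 100.5 j [-0.02  0.36  1.77  0.    1.   -0.21] twist -81.2 shift [-17.28  -2.45   0.06]
```

View pics/a8.png

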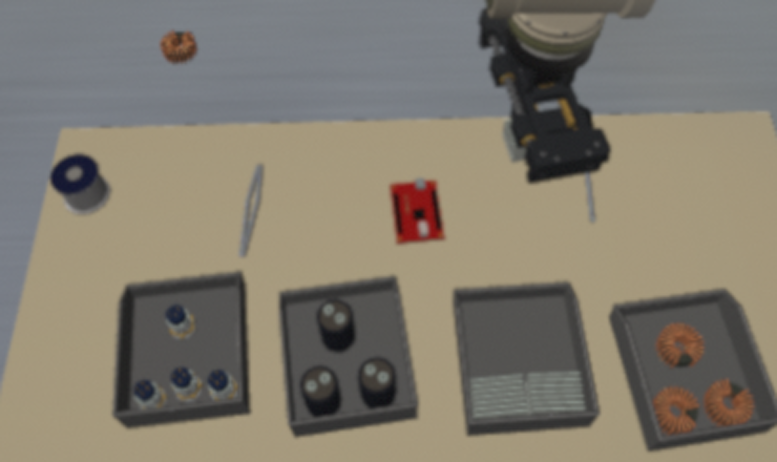

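The heat sink has left the mat between the jaws (gripper width 34.6 mm). Turning it to lie along the bin, then over.

>>> {"method": "arm_command", "body": {
  "grip": [3, 3, 3, 3, 3, 3, 3, 3, 3, 3, 3, 3],
  "translation": [
    [0, 0, 0],
    [0, 0, 0],
    [0, 0, 0],
    [0, 0, 0],
    [0, 0, 0],
    [0, 0, 0],
    [0, 0, 0],
    [0, 0, 0],
    [0, 0, 0],
    [0, 0, 0],
    [0, 0, 0],
    [0, 0, 0]
  ],
  "twist": [-5, -8, -8, -8, -8, -8, -8, -8, -8, -8, -4.2, 0]
}}

```text
t: 26.2
position: [0.4336, 0.1073, 0.1276]
tool_rot: [0.048, -3.14, -0.0]
contact_force: [0.1, 0.2, -0.6]
gripper_width: 0.0345
gripper_force: 25.0
```

>>> {"method": "arm_command", "body": {
  "grip": [3, 3, 3, 3, 3, 3, 3, 3, 3],
  "translation": [
    [-1.5, -0.2, 0],
    [-2.5, -0.4, 0],
    [-3, -0.4, 0],
    [-3, -0.4, 0],
    [-3, -0.4, 0],
    [-2.5, -0.4, 0],
    [-1.8, -0.2, 0],
    [0, 0, 0],
    [0, 0, 0]
  ],
  "twist": [0, 0, 0, 0, 0, 0, 0, 0, 0]
}}

```text
t: 27.1
position: [0.6069, 0.0886, 0.1274]
tool_rot: [0.045, -3.139, -0.0]
contact_force: [-0.1, 0.1, -0.3]
gripper_width: 0.0351
gripper_force: 25.0
```

```bash
python3 -c "
from h import *
go(.608,.088,.0318,np.radians(91.7))"
```

```text
t 27.1 pos [0.6069 0.0886 0.1274] yaw -178.4 j [-0.05  0.61  1.31  0.    1.23 -1.65] twist -0.1 shift [-0.13 -0.06  9.56]
```

>>> {"method": "arm_command", "body": {
  "grip": [3, 3, 3, 3, 3, 3, 3, 3, 3],
  "translation": [
    [0, 0, 1.5],
    [0, 0, 2],
    [0, 0, 2],
    [0, 0, 1.8],
    [0, 0, 1],
    [0, 0, 0.5],
    [0, 0, 0.2],
    [0, 0, 0],
    [0, 0, 0]
  ],
  "twist": [0, 0, 0, 0, 0, 0, 0, 0, 0]
}}

```text
t: 28.0
position: [0.6079, 0.0885, 0.039]
tool_rot: [-0.047, 3.14, -0.0]
contact_force: [-0.5, -0.8, -0.5]
gripper_width: 0.035
gripper_force: 25.0
```

>>> {"method": "arm_command", "body": {
  "grip": [3, 3, 3, 3, 3],
  "translation": [
    [0, 0, 0.1],
    [0, 0, 0.1],
    [0, 0, 0.1],
    [0, 0, 0.1],
    [0, 0, 0]
  ],
  "twist": [0, 0, 0, 0, 0]
}}

```text
t: 28.5
position: [0.6076, 0.0884, 0.0341]
tool_rot: [0.047, -3.141, -0.0]
contact_force: [-0.4, -1.0, -0.6]
gripper_width: 0.0349
gripper_force: 25.0
```

>>> {"method": "arm_command", "body": {
  "grip": [3, 3, 3, 3],
  "translation": [
    [0, 0, 0.1],
    [0, 0, 0.1],
    [0, 0, 0.05],
    [0, 0, 0]
  ],
  "twist": [0, 0, 0, 0]
}}

```text
t: 28.9
position: [0.6076, 0.0885, 0.0318]
tool_rot: [0.047, -3.141, 0.0]
contact_force: [-1.7, -0.8, 1.9]
gripper_width: 0.0347
gripper_force: 25.0
```

On the floor. Release, rise, and draw back so the bins can be seen.

>>> {"method": "arm_command", "body": {
  "grip": [5.5, 5.5, 5.5, 5.5, 5.5, 5.5, 5.5, 5.5, 5.5, 5.5],
  "translation": [
    [0, 0, 0],
    [0, 0, 0],
    [0, 0, 0],
    [0, 0, 0],
    [0, 0, -1.5],
    [0, 0, -2],
    [0, 0, -2],
    [0, 0, -2],
    [0, 0, -2],
    [0, 0, -2]
  ],
  "twist": [0, 0, 0, 0, 0, 0, 0, 0, 0, 0]
}}

```text
t: 29.9
position: [0.6076, 0.0885, 0.1476]
tool_rot: [0.047, -3.141, -0.0]
contact_force: [-0.2, -1.2, -0.5]
gripper_width: 0.0549
gripper_force: 0.0
```

>>> {"method": "arm_command", "body": {
  "grip": [5.5, 5.5, 5.5, 5.5, 5.5, 5.5, 5.5],
  "translation": [
    [2, 0, -2],
    [3, 0, -2],
    [3, 0, -1],
    [3, 0, 0],
    [2, 0, 0],
    [0, 0, 0],
    [0, 0, 0]
  ],
  "twist": [0, 0, 0, 0, 0, 0, 0]
}}

```text
t: 30.6
position: [0.4784, 0.0845, 0.1971]
tool_rot: [-0.047, 3.14, -0.0]
contact_force: [0.2, 0.0, 0.4]
gripper_width: 0.0549
gripper_force: 0.0
```

```bash
python3 -c "
from h import *
im=snap('scene'); c=cv2.resize(im['color'][110:330,60:430],None,fx=2.1,fy=2.1,interpolation=cv2.INTER_CUBIC); cv2.imwrite('pics/a9.png',c[:,:,::-1])"
```

```text
(no output)
```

View pics/a9.png

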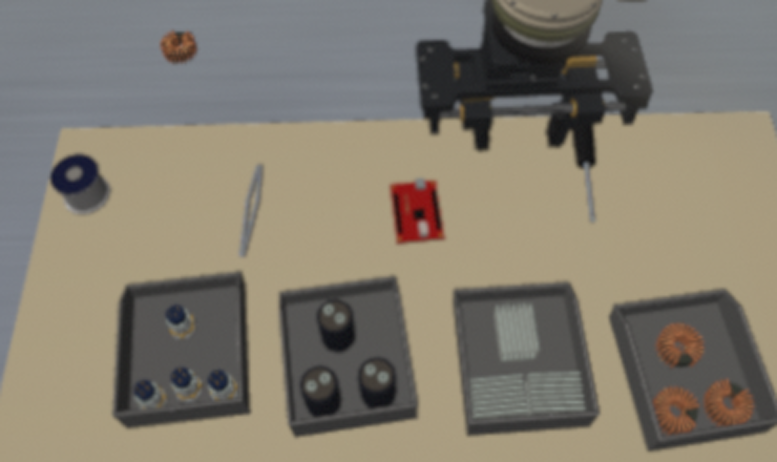

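All four parts stand in their bins (button 179,320; capacitor 336,324; heat sink 516,331; choke 680,345). The red board has not moved (417,211), and the robot is clear of everything.

```bash
python3 -c "
from rig import workorder
print(workorder.sign_off())"
```

```text
the job is handed in; nothing more can be done
None
```

The capacitor, heat sink, choke and push-button each stand upright in their own bins, the red board looks unmoved in the last picture, and I handed the job in at about 31 s; no verdict came back.

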